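Hang the lens carrier and hold the exposure selector at its third click

TASK

Hang the lens carrier by its loop handle on the hook of the scan station and let go of it. Then grip the exposure selector's knob, turn it clockwise to its third click stop without going past it, and hold it there while the picture is taken: the knob springs back if released, so finish while still holding it. Leave the other things on the bench where they are.

Things in the scene. Friction and masses are not known exactly. Their poses are not given: they have to be found in the camera images.
- carrier: Loose aluminium lens carrier, 0.13-0.25 kg: tray 64 x 64 x 26 mm with a rigid loop handle: uprights at y = +-29.5 mm (5 mm thick), crossbar along y (10 mm wide in x, z = 96 to 104 mm), on it an orange grip block 22 (x) x 14 (y) x 30 mm (z = 104 to 134). The loop's window, 54 mm wide, 70 mm high, is seen through along x. Origin: centre of underside, z up. Symmetric: hangs either way round.
- carrier_grip (a point): Middle of the carrier's orange grip block, 121 mm above its underside: pinch here from above across the 14 mm (y).
- carrier_bar (a point): Middle of the underside of the carrier's crossbar, 96 mm above the carrier's underside: the face that rests on the hook.
- station: Fixed scan station: dark foot from x = -60 to +120 mm, 100 mm wide, 14 mm high; origin: underside, on the axis of the steel post (18 mm thick, 225 mm tall). A round level hook, 8 mm thick, runs from the post along -x with its axis 200 mm high; level for 83 mm, then the tip turns up. Black collar (32 mm) on the post at hook height. White camera head (56 mm wide, top at 124 mm) on the +x side.
- hook_seat (a point): Point on the top of the hook's level part, 50 mm out from the post's axis, 204 mm above the table; axes as the station (the hook points to -x). The crossbar belongs here or within 30 mm along the hook.
- hook_tip (a point): End of the hook's upturned tip, 99 mm out from the post, 222 mm above the table (the round end reaches 4 mm farther).
- selector: The exposure selector, fixed: white box 110 x 110 x 45 mm with a blue band; six tick marks round the knob, the third after the first (start) one green and longer. Origin: centre of the underside; the first tick lies toward its -x.
- knob_grip (a point): On the knob's axis, 74 mm above the table, its axes turning with the knob. Knob: round black skirt (56 mm diameter, top 57 mm above the table) with a grey bar grip 48 mm long (x), 14 mm wide (y), 57 to 87 mm above the table; white pointer toward -x. Pinch the bar from above across its 14 mm (y), turn about the vertical.
- knob (a joint): Knob angle, rad: 0 at the start (end stop, pointer on the first tick), growing clockwise seen from above. Click stops every 24 degrees: first click 0.419, second 0.838, third 1.257 (green tick; hold within 0.13), then 1.676, 2.094. A spring turns it back to 0 with 0.10-0.17 N m; clicks are felt as a ripple of 0.07 N m either way, too weak to keep it there.
- cleaner: Bystander: blue bottle, 56 mm diameter, 150 mm tall; to be left alone.
- objective: Bystander: brass microscope objective standing, 36 mm diameter, 55 mm tall; to be left alone.
- gauge: Bystander: steel gauge cylinder standing, 36 mm diameter, 35 mm tall; to be left alone.
- driver: Bystander: red-handled screwdriver lying, 160 mm long; to be left alone.
- tray: Bystander: empty white tray 120 x 90 x 30 mm; to be left alone.
- jar: Bystander: amber jar, 56 mm diameter, 70 mm tall; to be left alone.
- block: Bystander: dark steel block 70 x 45 x 40 mm; to be left alone.
There are look-alikes about, which are no part of the job. What is shaped like the selector but pink or red is not meant. Leave any pink look-alike of the station alone.

How it is judged:
By the outcome, as a careful person would: the job done as asked, in the order asked, and still so for the second after the job is handed in, while the arm keeps its last pose, push and grip.
It also fails if it takes over 59 s, if anything falls off the work surface, if the arm or the gripper's body presses on something with over 40 N, if the wrist force passes 120 N, or if a joint passes its speed limit or range.

ROBOT

A 6-joint arm with a two-finger parallel gripper is mounted at the origin on the work surface. World frame = base frame: x ahead of the robot, y to its left, z up, the work surface at z = 0. Lengths are in m, angles in rad, forces in N, time in s.
With the tool pointing down it reaches from about 0.35 to 0.775 m from the base axis. Payload 7.3 kg.
Tool frame: the origin (TCP) lies at the centre of the arm's flange, where the gripper is bolted on; the fingertips stand 178 mm ahead of it and the grasp point (between the pads) lies 159 mm ahead of it; z points along the fingers, y is the line along which they close (so a half turn about z gives the same grasp; the last joint's range is limited). The gripper opens to 92 mm and grips with 3 to 60 N. Pads are 19 mm wide; open, the fingers measure 130 mm over their backs; the gripper's body (75 mm by 190 mm) begins 47 mm behind the grasp point.
Start: joints at [1.04, 0.342, 1.524, -0, 1.275, -0.146], TCP at [0.197, 0.487, 0.405] pointing down, gripper open.
Joint ranges: [-2.53, 2.53], [-0.77, 2.02], [0.04, 2.7], [-1, 4.14], [0.28, 2.66], [-3.11, 3.11]. Speed limits (rad/s): [2.57, 2.57, 3.14, 3.14, 3.14, 3.14].

INTERFACE

Orientations are given as [roll, pitch, yaw] about the fixed x, y, z axes, in that order (R = Rz(yaw) Ry(pitch) Rx(roll)).
In Python, from cell import telemetry, vision, ticket gives the robot as it stands.
- The arm moves only by the shell command python3 -m crank 'ROWS' [FORCE]. ROWS is JSON, a list of rows, each a list of 5 numbers: the gripper command: -1 is shut, 1 is fully open, values between are in proportion, then the shift along the tool's x, y, z in mm, then the turn about the tool's z in rad. In form: [[fingers, dx, dy, dz, roll], ...]. A call has 1 to 12 rows; each row is the pose to reach, as a shift and turn from the pose commanded when the call began, along the tool's axes at that moment; what a row does not reach only later rows make up. A row lasts 1/12 s, in which the tool goes at most 41.7 mm and 7.16 degrees, less where a joint would pass 70% of its speed; a pose out of reach is approached as far as the arm can. A call with a gripper value outside its range is refused whole. The fingers move at their own pace and stop on an object; FORCE is the grip in N (left out, the last holds). Time passes only in rows, so rows that repeat a pose let the fingers close. It gives the time, the measured TCP pose, the force, the opening and the grip force at its end, in the units of the state.
- telemetry.observe(): the state, without advancing time (a new reading comes with each control period).
- vision.read_camera(name): name is "scene" or "side" or "wrist"; returns (picture, depth): 420x560x3 uint8, red, green, blue; 420x560 float32, m along the optical axis (not along the pixel's ray), 0 where there is no reading.
- vision.get_calibration(name): a dict with "camera_matrix" (3x3 intrinsics, pixels), "dist" ([k1, k2, p1, p2, k3] as OpenCV has them; the pictures are not rectified), "rvec" (rotation vector, rad) and "tvec" (3), from world to camera coordinates, as OpenCV has them. Camera axes: x right, y down, z forward; pixel columns grow to the right and rows downward; lengths in m; the calibration is good to about 2 mm. A picture is of the moment at which its call begins: read the wrist's pose just before it. get_calibration takes no time and is no camera call; for the wrist camera it gives the pose at the moment of the call.
- ticket.hand_in(): hands the job in; it is judged then, once.
The state is a dict: "time": time; "qpos": joint angles; "qvel": joint speeds; "joint_efforts": joint torques, N m; "tool_pos": TCP position; "tool_rot": TCP orientation; "contact_force": force on the tool from outside, world axes, zero at the start; "torque": the same for the moment, N m; "opening": finger opening in m; "grip_force": force on a finger pad.
Only numpy, scipy, OpenCV 4.12 (cv2) and the standard library are available. Lean on these libraries where they do the work, as an engineer would, in place of code of your own. Each camera call takes 0.05 s, during which the arm holds its last target. There are 200 camera calls.

## Working session

There is one attempt and no reset: what is moved stays moved. The work goes in short steps, Python scripts to look and compute and a shell command to move; the robot and the scene stay as the last step left them, time stands still between calls to the robot, and variables do not carry over. Pictures are saved under pics/ and viewed, at most 10 in all, crops included, and the job is handed in when it is done.

```bash
mkdir -p pics
cat > h.py <<'E'
import numpy as np, cv2
from cell import telemetry, vision, ticket
def cam(name):
    c=vision.get_calibration(name); p,d=vision.read_camera(name); return p,d,c
def world(d,c,uv=None):
    """world coords of all pixels (HxWx3)"""
    H,W=d.shape; u,v=np.meshgrid(np.arange(W),np.arange(H))
    pts=np.stack([u,v],-1).reshape(-1,1,2).astype(np.float64)
    n=cv2.undistortPoints(pts,np.array(c["camera_matrix"],float),np.array(c["dist"],float)).reshape(-1,2)
    P=np.c_[n,np.ones(len(n))]*d.reshape(-1,1)
    R=cv2.Rodrigues(np.array(c["rvec"],float))[0]
    X=(P-np.array(c["tvec"],float).reshape(1,3))@R
    X[d.reshape(-1)==0]=np.nan
    return X.reshape(H,W,3)
E
python3 - <<'E'
from h import *
ims=[]
for n in("scene","side"):
    p,d,c=cam(n); cv2.imwrite(f"pics/{n}0.png",p[:,:,::-1]); np.savez(f"{n}0.npz",p=p,X=world(d,c))
    R=cv2.Rodrigues(np.array(c["rvec"]))[0]; print(n,-R.T@np.array(c["tvec"]).ravel(),R[2])
s=telemetry.observe();print(s)
E
```

```text
scene [ 1.19038102 -0.45689331  1.27944255] [-0.4969231   0.31400694 -0.80899139]
side [0.23619884 0.84577584 1.14637128] [ 0.17550426 -0.64364175 -0.74493191]
{'time': 0.1, 'qpos': array([ 1.04003235e+00,  3.42616525e-01,  1.52485930e+00, -7.31748482e-06,
        1.27538573e+00, -1.45989417e-01]), 'qvel': array([-0.00018027, -0.00063861, -0.00277556, -0.00075721, -0.00126368,
       -0.00071196]), 'joint_efforts': array([ 9.30532478e-04, -4.32010782e+01, -2.44692099e+01,  7.18964869e-02,
        5.25132869e-02, -2.80782945e-05]), 'tool_pos': array([0.19697944, 0.48653074, 0.40415497]), 'tool_rot': array([-3.14033624e+00, -1.77664668e-04,  2.75682011e+00]), 'contact_force': array([ 0.17040235, -0.6484649 ,  0.60438062]), 'torque': array([-0.03204995,  0.0008207 , -0.00564691]), 'grip_force': 0.0, 'opening': 0.0919160206785529}
```

View pics/scene0.png

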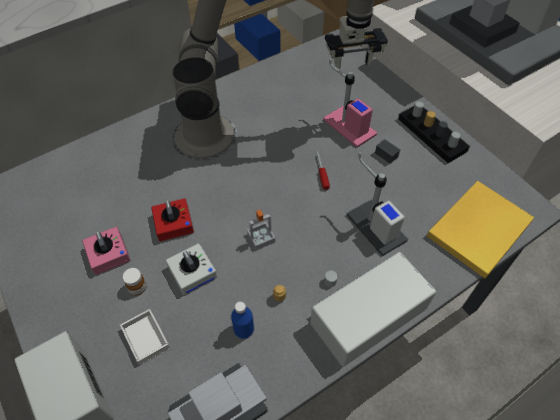

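View pics/side0.png

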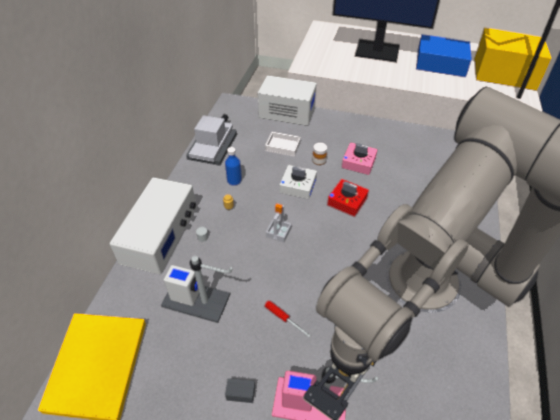

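The scene picture shows the carrier at (261,232) with its orange grip at (260,215), the real station at (378,215) with its hook tip at (360,156), and the white selector at (191,267). The pink and red look-alikes are elsewhere.

Run:
```python
from h import *
for n,bx in (("scene",dict(grip=(250,205,275,225),car=(240,205,285,250),sta=(340,150,410,250),sel=(160,240,220,295))),("side",dict(grip=(268,200,290,218),car=(262,200,298,242),sta=(155,250,255,322),sel=(272,160,322,202)))):
    z=np.load(n+"0.npz");p=z["p"].astype(int);X=z["X"]
    for k,(a,b,c,d) in bx.items():
        q=p[b:d,a:c].reshape(-1,3);Y=X[b:d,a:c].reshape(-1,3);hsv=cv2.cvtColor(z["p"][b:d,a:c],cv2.COLOR_RGB2HSV).reshape(-1,3)
        def s(m,t):
            m=m&np.isfinite(Y[:,0])
            if m.sum()<3: print(n,k,t,m.sum());return
            print(n,k,t,m.sum(),np.round(np.median(Y[m],0),3),np.round(np.percentile(Y[m],3,0),3),np.round(np.percentile(Y[m],97,0),3))
            if m.sum()>4:
                r=cv2.minAreaRect((Y[m][:,:2]*1000).astype(np.float32));print("    rect mm",np.round(r[0],1),np.round(r[1],1),round(r[2],1))
        if k=="grip": s((hsv[:,0]<20)&(hsv[:,1]>150)&(hsv[:,2]>120),"orange")
        if k=="car": s((Y[:,2]>.02)&(Y[:,2]<.035),"tray");s((Y[:,2]>.088)&(Y[:,2]<.11),"bar")
        if k=="sta": s((Y[:,2]>.01)&(Y[:,2]<.018),"foot");s(Y[:,2]>.218,"top");s((Y[:,2]>.19),"hook");s((Y[:,2]>.115)&(Y[:,2]<.13),"head")
        if k=="sel": s((Y[:,2]>.038)&(Y[:,2]<.048),"box");s((Y[:,2]>.08)&(Y[:,2]<.093),"bar");s((hsv[:,0]>40)&(hsv[:,0]<85)&(hsv[:,1]>80),"green");s((hsv[:,0]>100)&(hsv[:,0]<135)&(hsv[:,1]>120),"blue")
p=cv2.imread("pics/scene0.png")
a=np.hstack([cv2.resize(p[235:300,155:225],(400,371),interpolation=3),cv2.resize(p[145:255,335:415],(270,371),interpolation=3)])
cv2.imwrite("pics/c1.png",a)
```

```text
scene grip orange 25 [ 0.48  -0.064  0.134] [ 0.395 -0.07  -0.   ] [ 0.488 -0.012  0.139]
    rect mm [435.9 -40.1] [ 13.8 119. ] 62.1
scene car tray 126 [ 0.487 -0.064  0.025] [ 0.447 -0.099  0.02 ] [ 0.514 -0.034  0.031]
    rect mm [479.7 -66. ] [64.3 67.4] 82.9
scene car bar 81 [ 0.481 -0.073  0.102] [ 0.472 -0.097  0.091] [ 0.489 -0.036  0.108]
    rect mm [480.4 -65.4] [64.8 18. ] 77.3
scene sta foot 724 [0.628 0.231 0.014] [0.454 0.202 0.01 ] [0.732 0.457 0.017]
    rect mm [556.5 319.1] [181.1 395.1] 53.3
scene sta top 42 [0.615 0.251 0.224] [0.515 0.245 0.219] [0.625 0.258 0.228]
    rect mm [569.7 250.4] [111.8  14.8] 1.8
scene sta hook 218 [0.613 0.25  0.207] [0.519 0.237 0.193] [0.632 0.26  0.225]
    rect mm [574.2 257.4] [ 34.7 119.6] 82.0
scene sta head 446 [0.68  0.247 0.123] [0.623 0.224 0.117] [0.715 0.276 0.128]
    rect mm [665.3 250.1] [106.3  59.4] 0.8
scene sel box 855 [ 0.482 -0.301  0.045] [ 0.418 -0.347  0.039] [ 0.524 -0.241  0.048]
    rect mm [ 470.3 -293.7] [111.9 112.4] 87.9
scene sel bar 78 [ 0.47  -0.294  0.087] [ 0.448 -0.3    0.082] [ 0.491 -0.287  
[... 741 characters left out ...]
ect mm [686.6 238.9] [156.5 287.9] 66.4
side sta top 42 [0.614 0.258 0.222] [0.514 0.25  0.219] [0.624 0.264 0.226]
    rect mm [569.5 256.7] [112.7  15.2] 0.5
side sta hook 245 [0.605 0.261 0.206] [0.517 0.25  0.194] [0.627 0.271 0.224]
    rect mm [572.8 254. ] [117.7  29. ] 5.1
side sta head 484 [0.674 0.26  0.123] [0.618 0.231 0.116] [0.711 0.283 0.128]
    rect mm [661.7 256.7] [ 57.  107.7] 87.2
side sel box 453 [ 0.458 -0.27   0.043] [ 0.415 -0.342  0.039] [ 0.519 -0.234  0.047]
    rect mm [ 467.8 -289.7] [117.1 110.1] 88.4
side sel bar 44 [ 0.47  -0.287  0.084] [ 0.446 -0.298  0.081] [ 0.49  -0.281  0.09 ]
    rect mm [ 467.3 -288.7] [18.7 45.9] 81.6
side sel green 0
side sel blue 2
```

View pics/c1.png

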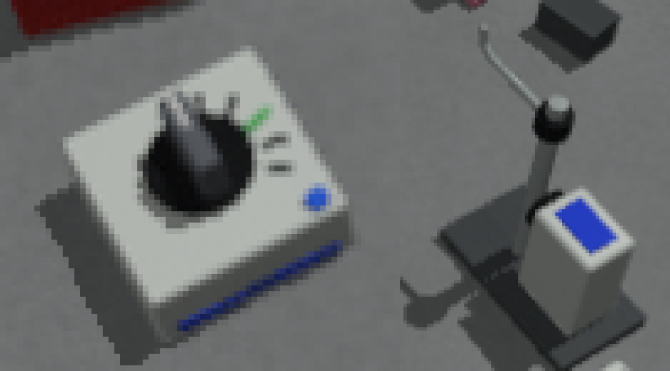

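```bash
cat >> h.py <<'E'
def plan(target, yaw=None):
    """shift (mm, tool axes) of TCP target & turn to a yaw (mod pi picks nearest)"""
    s=telemetry.observe(); r=s["tool_rot"]
    from scipy.spatial.transform import Rotation as Ro
    R=Ro.from_euler("xyz",r).as_matrix()
    d=R.T@(np.array(target)-s["tool_pos"])*1000
    t=None
    if yaw is not None:
        t=-((yaw-r[2]+np.pi/2)%np.pi-np.pi/2)
    print("t",round(s["time"],2),"pos",np.round(s["tool_pos"],4),"rot",np.round(r,3),"q6",round(s["qpos"][5],2),"| d",np.round(d,1),"turn",t)
    return d,t
E
python3 - <<'E'
from h import *
plan([.197,.487,.47]);plan([.48,-.062,.47],np.pi-.13)
c=vision.get_calibration("wrist");R=cv2.Rodrigues(np.array(c["rvec"]))[0];print(-R.T@np.array(c["tvec"]).ravel(),R,c["camera_matrix"])
E
```

```text
t 0.1 pos [0.197  0.4865 0.4042] rot [-3.14  -0.     2.757] q6 -0.15 | d [  0.2   0.4 -65.8] turn None
t 0.1 pos [0.197  0.4865 0.4042] rot [-3.14  -0.     2.757] q6 -0.15 | d [-468.2 -402.3  -65.4] turn -0.2547725391592932
[0.1207039  0.51804989 0.38404544] [[ 0.37590135  0.92665832 -0.00158893]
 [ 0.88390457 -0.35804229  0.3008628 ]
 [ 0.27822811 -0.11449919 -0.95366611]] [[330.1761409    0.         278.1157738 ]
 [  0.         330.1761409  204.63591716]
 [  0.           0.           1.        ]]
```

```bash
python3 -m crank '[[1,0,0,-65,0],[1,0,0,-65,0],[1,-120,-100,-65,-0.1],[1,-240,-200,-65,-0.2],[1,-468,-402,-65,-0.255],[1,-468,-402,-65,-0.255],[1,-468,-402,-65,-0.255],[1,-468,-402,-65,-0.255],[1,-468,-402,-65,-0.255],[1,-468,-402,-65,-0.255],[1,-468,-402,-65,-0.255],[1,-468,-402,-65,-0.255]]' 25
python3 - <<'E'
from h import *
plan([.48,-.062,.40],np.pi-.13)
E
```

```text
time: 1.1
tool_pos: [0.3887, 0.1146, 0.4697]
tool_rot: [3.141, 0.0, 3.012]
contact_force: [0.6, 0.4, -0.0]
opening: 0.0919
grip_force: 0.0
t 1.1 pos [0.3887 0.1146 0.4697] rot [3.141 0.    3.012] q6 -1.34 | d [-113.3 -163.3   69.7] turn 0.0002915820119380186
```

```bash
python3 -m crank '[[1,-113,-163,0,0],[1,-113,-163,0,0],[1,-113,-163,0,0],[1,-113,-163,0,0],[1,-113,-163,0,0],[1,-113,-163,60,0],[1,-113,-163,60,0],[1,-113,-163,60,0],[1,-113,-163,60,0]]'
cat > wl.py <<'E'
from h import *
import sys
p,d,c=cam("wrist");X=world(d,c);cv2.imwrite(f"pics/{sys.argv[1]}.png",p[:,:,::-1]);np.savez(sys.argv[1]+".npz",p=p,X=X)
E
python3 wl.py w1
python3 - <<'E'
from h import *
z=np.load("w1.npz");X=z["X"].reshape(-1,3);h=cv2.cvtColor(z["p"],cv2.COLOR_RGB2HSV).reshape(-1,3)
m0=(abs(X[:,0]-.48)<.06)&(abs(X[:,1]+.062)<.06)
for a,b in((.130,.14),(.098,.109),(.02,.032)):
    m=m0&(X[:,2]>a)&(X[:,2]<b); Y=X[m]
    r=cv2.minAreaRect((Y[:,:2]*1000).astype(np.float32));print(a,m.sum(),Y.mean(0),r)
m=m0&(h[:,0]<20)&(h[:,1]>150)&(h[:,2]>100);print(X[m].max(0),X[m].min(0),np.median(X[m],0))
plan([.48,-.062,.30],np.pi-.13)
E
```

```text
time: 1.85
tool_pos: [0.4794, -0.0598, 0.4092]
tool_rot: [3.141, -0.002, 3.012]
contact_force: [0.3, 0.3, 0.9]
opening: 0.0922
grip_force: 0.0
0.13 434 [ 0.47764347 -0.06042617  0.13362406] ((478.0018615722656, -60.55297088623047), (13.202704429626465, 21.599632263183594), 82.76821899414062)
0.098 655 [ 0.4776038  -0.06063035  0.1034852 ] ((475.43255615234375, -60.37936019897461), (63.31523895263672, 15.627140045166016), 82.74330139160156)
0.02 550 [ 0.46737375 -0.0591318   0.02584954] ((478.4247741699219, -60.6328239440918), (63.862396240234375, 64.17046356201172), 82.58243560791016)
[ 0.48915504 -0.05368767  0.1358348 ] [ 0.4669973  -0.06807306  0.11121151] [ 0.47565311 -0.0603083   0.13362257]
t 1.9 pos [ 0.4797 -0.0596  0.4106] rot [3.142e+00 1.000e-03 3.012e+00] q6 -1.72 | d [ -0.5  -2.3 110.6] turn 0.000507247756685647
```

View pics/w1.png

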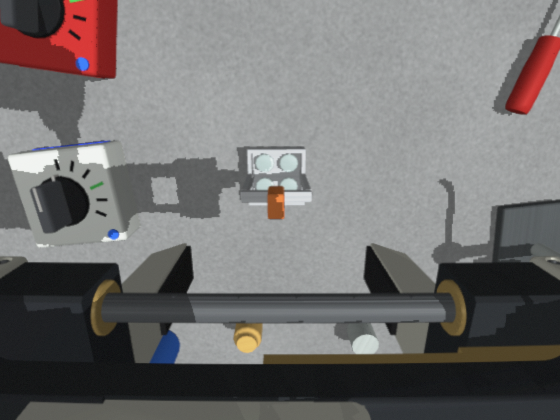

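The wrist picture shows the orange grip at (276,202), centred between the open fingers. It measures (0.478, -0.0605), with the carrier turned -7.3°.

```bash
python3 -m crank '[[1,2,-1,40,0],[1,2,-1,80,0],[1,2,-1,110,0],[1,2,-1,126,0],[1,2,-1,126,0],[-1,2,-1,126,0],[-1,2,-1,126,0],[-1,2,-1,126,0],[-1,2,-1,126,0],[-1,2,-1,126,0],[-1,2,-1,126,0],[-1,2,-1,126,0]]' 30
python3 - <<'E'
from h import *
plan([.478,-.0605,.284],np.pi-.127);print(telemetry.observe()["grip_force"],telemetry.observe()["opening"])
E
```

```text
time: 2.9
tool_pos: [0.4774, -0.0604, 0.2841]
tool_rot: [-3.142, 0.001, 3.012]
contact_force: [0.5, -0.1, -0.0]
opening: 0.0498
grip_force: 0.0
t 2.9 pos [ 0.4774 -0.0604  0.2841] rot [-3.142e+00  1.000e-03  3.012e+00] q6 -1.73 | d [-0.6 -0.   0.1] turn -0.002741739108887753
0.0 0.04980050890564429
```

```bash
python3 -m crank '[[-1,0,0,0,0],[-1,0,0,0,0],[-1,0,0,0,0],[-1,0,0,0,0],[-1,0,0,0,0],[-1,0,0,0,0],[-1,0,0,0,0],[-1,0,0,0,0],[-1,0,0,0,0],[-1,0,0,0,0],[-1,0,0,-15,0],[-1,0,0,-15,0]]' 35
python3 - <<'E'
from h import *
plan([.478,-.0605,.433],np.pi-.127)
plan([.42,.05,.433],np.pi)
E
```

```text
time: 3.9
tool_pos: [0.4779, -0.0606, 0.3002]
tool_rot: [-3.141, 0.003, 3.012]
contact_force: [0.9, 0.0, -1.5]
opening: 0.0139
grip_force: 35.0
t 3.9 pos [ 0.4779 -0.0606  0.3002] rot [-3.141e+00  3.000e-03  3.012e+00] q6 -1.73 | d [  -0.5    0.  -132.8] turn -0.0027892054504494723
t 3.9 pos [ 0.4779 -0.0606  0.3002] rot [-3.141e+00  3.000e-03  3.012e+00] q6 -1.73 | d [  71.3  102.1 -133. ] turn -0.12978920545044925
```

```bash
python3 -m crank '[[-1,0,0,-40,0],[-1,0,0,-80,0],[-1,0,0,-120,0],[-1,20,40,-133,-0.1],[-1,71,102,-133,-0.13],[-1,71,102,-133,-0.13],[-1,71,102,-133,-0.13],[-1,71,102,-133,-0.13]]'
python3 - <<'E'
from h import *
plan([.42,.255,.433],np.pi)
E
```

```text
time: 4.57
tool_pos: [0.419, 0.0515, 0.4318]
tool_rot: [3.141, 0.001, -3.138]
contact_force: [-0.3, -0.1, -0.9]
opening: 0.0138
grip_force: 35.0
t 4.57 pos [0.419  0.0515 0.4318] rot [ 3.141e+00  1.000e-03 -3.138e+00] q6 -1.63 | d [ -1.7 203.5  -1.2] turn 0.003741795321309027
```

```bash
python3 -m crank '[[-1,-1,40,-3,0],[-1,-1,80,-3,0],[-1,-1,120,-3,0],[-1,-1,160,-3,0],[-1,-1,204,-3,0],[-1,-1,204,-3,0],[-1,-1,204,-3,0],[-1,-1,204,-3,0],[-1,-1,204,-3,0]]'
python3 - <<'E'
from h import *
p,d,c=cam("scene");X=world(d,c);p2,d2,c2=cam("side");X2=world(d2,c2)
cv2.imwrite("pics/v2.png",np.vstack([cv2.resize(p[90:260,300:420],None,fx=3,fy=3)[:,:,::-1][:300],])) 
a=cv2.resize(p[110:260,300:430,::-1],(520,600));b=cv2.resize(p2[230:330,150:290,::-1],(280,200))
b=cv2.copyMakeBorder(b,0,400,0,0,cv2.BORDER_CONSTANT);cv2.imwrite("pics/v2.png",np.hstack([a,b]))
for n,X,p in(("scene",X,p),("side",X2,p2)):
    Y=X.reshape(-1,3);h=cv2.cvtColor(p,cv2.COLOR_RGB2HSV).reshape(-1,3)
    m=(h[:,0]<20)&(h[:,1]>150)&(h[:,2]>100)&(abs(Y[:,0]-.42)<.06)&(abs(Y[:,1]-.255)<.06);print(n,m.sum(),np.median(Y[m],0) if m.any() else 0)
    m=(Y[:,2]>.207)&(Y[:,2]<.24)&(Y[:,0]>.49)&(Y[:,0]<.56)&(abs(Y[:,1]-.255)<.05);print("tip",m.sum(),Y[m].mean(0),Y[m].min(0),Y[m].max(0))
plan([.566,.255,.433],np.pi)
E
```

```text
time: 5.32
tool_pos: [0.4217, 0.2527, 0.4343]
tool_rot: [-3.141, -0.0, 3.14]
contact_force: [-0.6, 0.9, -2.2]
opening: 0.0137
grip_force: 35.0
scene 90 [0.40436053 0.22856525 0.02357665]
tip 19 [0.52102666 0.25304304 0.21637522] [0.51433703 0.24789986 0.20705779] [0.54432209 0.25717968 0.22455667]
side 184 [0.40403102 0.23572308 0.02206757]
tip 16 [0.51796323 0.26058525 0.21851452] [0.51299483 0.25704726 0.20799577] [0.52489338 0.26451875 0.22529858]
t 5.42 pos [0.4216 0.2525 0.4347] rot [-3.141  0.     3.139] q6 -1.18 | d [-144.4    2.8    1.7] turn -0.0021882464617202224
```

View pics/v2.png

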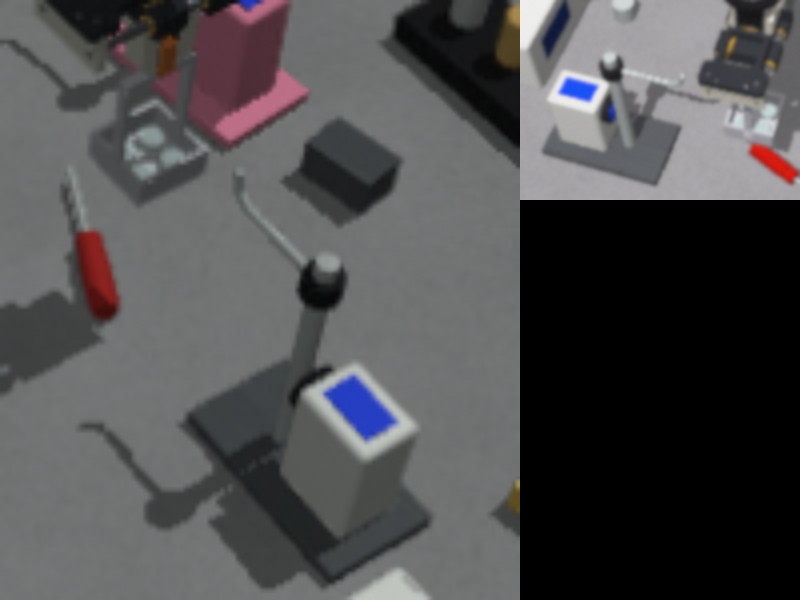

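The carrier is held upright in front of the hook, with the tip at (240,180) in the crop. Next is the advance along +x.

```bash
python3 -m crank '[[-1,-30,4,0,0],[-1,-60,4,0,0],[-1,-90,4,0,0],[-1,-120,4,0,0],[-1,-144,4,0,0],[-1,-144,4,0,0],[-1,-144,4,0,0]]'
python3 - <<'E'
from h import *
plan([.566,.257,.392],np.pi)
p,d,c=cam("scene");p2,d2,c2=cam("side");
a=cv2.resize(p[110:260,300:430,::-1],(520,600));b=cv2.resize(p2[230:330,150:290,::-1],(280,200))
b=cv2.copyMakeBorder(b,0,400,0,0,cv2.BORDER_CONSTANT);cv2.imwrite("pics/v3.png",np.hstack([a,b]))
E
```

```text
time: 6.0
tool_pos: [0.5663, 0.2564, 0.4338]
tool_rot: [-3.141, -0.001, 3.139]
contact_force: [-0.2, 0.3, -1.7]
opening: 0.0138
grip_force: 35.0
t 6.0 pos [0.5663 0.2564 0.4338] rot [-3.141e+00 -1.000e-03  3.139e+00] q6 -1.27 | d [ 0.2  0.6 41.8] turn -0.0025961438837760475
```

View pics/v3.png

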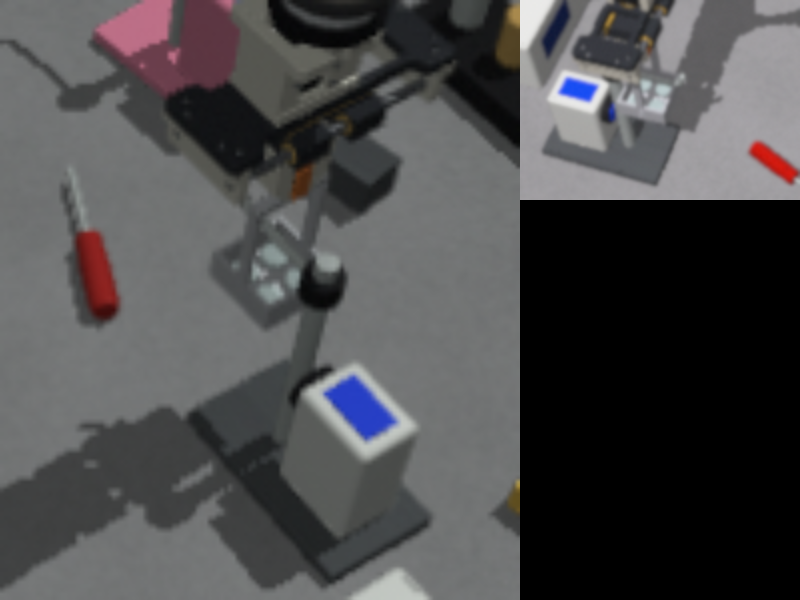

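The hook passes through the window between the uprights at (250,230) and (315,190). Lowering.

```bash
python3 -m crank '[[-1,0,0,20,0],[-1,0,0,32,0],[-1,0,0,36,0],[-1,0,0,38,0],[-1,0,0,40,0],[-1,0,0,41,0],[-1,0,0,41.5,0],[-1,0,0,41.5,0]]'
```

```text
time: 6.77
tool_pos: [0.5651, 0.258, 0.3938]
tool_rot: [3.141, 0.001, -3.141]
contact_force: [-0.0, -0.5, -1.3]
opening: 0.0139
grip_force: 35.0
```

```bash
python3 -m crank '[[-1,0,0,1,0],[-1,0,0,1.5,0],[-1,0,0,2,0],[-1,0,0,2.5,0],[-1,0,0,2.5,0]]'
```

```text
time: 7.18
tool_pos: [0.5651, 0.2579, 0.3914]
tool_rot: [3.141, 0.001, -3.141]
contact_force: [-1.0, 0.6, 2.2]
opening: 0.0139
grip_force: 35.0
```

```bash
python3 -m crank '[[-1,0,0,0.5,0],[-0.5,0,0,0.5,0],[-0.4,0,0,0.5,0],[-0.3,0,0,0.5,0],[-0.3,0,0,0.5,0],[-0.3,0,0,0.5,0],[-0.3,0,0,0.5,0]]'
python3 - <<'E'
from h import *
plan([.565,.258,.48],np.pi)
E
```

```text
time: 7.77
tool_pos: [0.5652, 0.2579, 0.3902]
tool_rot: [3.141, 0.0, -3.141]
contact_force: [-0.4, 0.8, 0.5]
opening: 0.0318
grip_force: 0.4
t 7.77 pos [0.5652 0.2579 0.3902] rot [ 3.141  0.    -3.141] q6 -1.27 | d [  0.2   0.1 -89.8] turn 0.00017699378525026788
```

```bash
python3 -m crank '[[-0.3,0,0,0,0],[-0.3,0,0,-10,0],[-0.3,0,0,-20,0],[-0.3,0,0,-30,0],[-0.3,0,0,-50,0],[-0.3,0,0,-90,0],[-0.3,0,0,-110,0],[-0.3,0,0,-110,0],[-0.3,0,0,-110,0]]'
python3 - <<'E'
from h import *
p,d,c=cam("scene");p2,d2,c2=cam("side")
a=cv2.resize(p[110:260,300:430,::-1],(520,600));b=cv2.resize(p2[230:330,150:290,::-1],(280,200))
b=cv2.copyMakeBorder(b,0,400,0,0,cv2.BORDER_CONSTANT);cv2.imwrite("pics/v4.png",np.hstack([a,b]))
plan([.47,-.289,.50],-np.pi+.05)
E
```

```text
time: 8.52
tool_pos: [0.5648, 0.2578, 0.5027]
tool_rot: [3.14, 0.004, -3.141]
contact_force: [0.7, 0.6, -0.5]
opening: 0.0322
grip_force: 0.0
t 8.62 pos [0.5649 0.2579 0.4998] rot [-3.141e+00 -1.000e-03 -3.141e+00] q6 -1.27 | d [  95.  -546.9    0. ] turn -0.049782342365194854
```

View pics/v4.png

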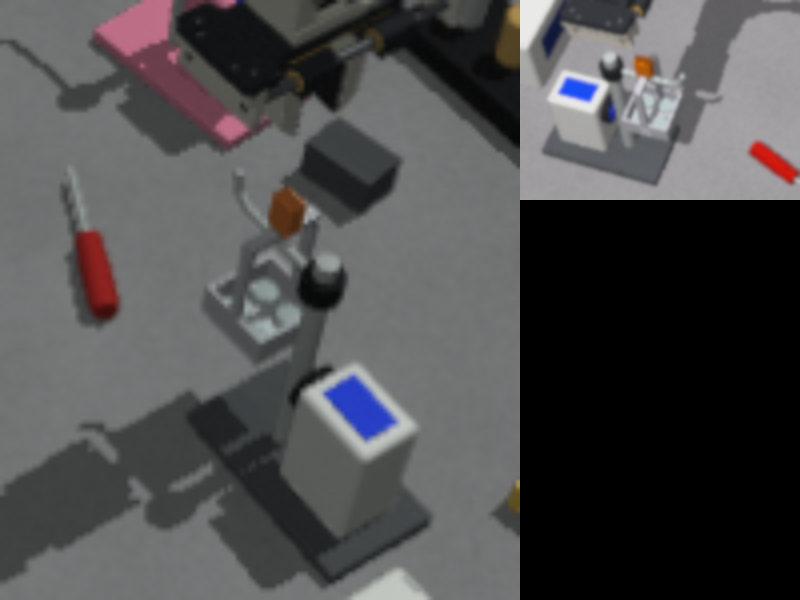

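The carrier hangs on the hook, with its orange grip at (287,212) and the crossbar between tip and collar. Now the selector.

```bash
python3 -m crank '[[1,95,-547,0,0.05],[1,95,-547,0,0.05],[1,95,-547,0,0.05],[1,95,-547,0,0.05],[1,95,-547,0,0.05],[1,95,-547,0,0.05],[1,95,-547,0,0.05],[1,95,-547,0,0.05],[1,95,-547,0,0.05],[1,95,-547,0,0.05],[1,95,-547,0,0.05],[1,95,-547,0,0.05]]'
python3 - <<'E'
from h import *
plan([.47,-.289,.36],np.pi-.05)
E
```

```text
time: 9.62
tool_pos: [0.4787, -0.2366, 0.4991]
tool_rot: [3.14, -0.002, 3.092]
contact_force: [1.1, 0.1, -0.0]
opening: 0.0922
grip_force: 0.0
t 9.62 pos [ 0.4787 -0.2366  0.4991] rot [ 3.140e+00 -2.000e-03  3.092e+00] q6 -2.12 | d [  5.8 -53.  139. ] turn 0.00014067311671439597
```

```bash
python3 -m crank '[[1,6,-40,40,0],[1,6,-53,80,0],[1,6,-53,115,0],[1,6,-53,139,0],[1,6,-53,139,0],[1,6,-53,139,0]]'
python3 wl.py w2
python3 - <<'E'
from h import *
z=np.load("w2.npz");X=z["X"].reshape(-1,3)
m0=(abs(X[:,0]-.47)<.08)&(abs(X[:,1]+.289)<.08)
for a,b in((.082,.095),(.038,.049)):
    m=m0&(X[:,2]>a)&(X[:,2]<b); Y=X[m]
    r=cv2.minAreaRect((Y[:,:2]*1000).astype(np.float32));print(a,m.sum(),Y.mean(0),r)
h=cv2.cvtColor(z["p"],cv2.COLOR_RGB2HSV).reshape(-1,3)
m=m0&(h[:,0]>40)&(h[:,0]<85)&(h[:,1]>80);g=X[m].mean(0);print("green",m.sum(),g)
plan([.47,-.289,.238],np.pi-.05)
E
```

```text
time: 10.12
tool_pos: [0.4707, -0.2872, 0.3597]
tool_rot: [3.138, -0.004, 3.091]
contact_force: [0.5, -0.5, 1.4]
opening: 0.0917
grip_force: 0.0
0.082 960 [ 0.46650546 -0.29164803  0.08653507] ((467.4150390625, -291.7805480957031), (14.021849632263184, 47.20784378051758), 88.16548919677734)
0.038 10288 [ 0.46177955 -0.29138043  0.04477336] ((467.439208984375, -291.767333984375), (110.31713104248047, 109.47166442871094), 88.16377258300781)
green 57 [ 0.45710836 -0.25457251  0.04559603]
t 10.17 pos [ 0.4713 -0.2874  0.3619] rot [ 3.141 -0.     3.092] q6 -2.21 | d [  1.2  -1.7 123.9] turn 0.00041029117502899837
```

View pics/w2.png

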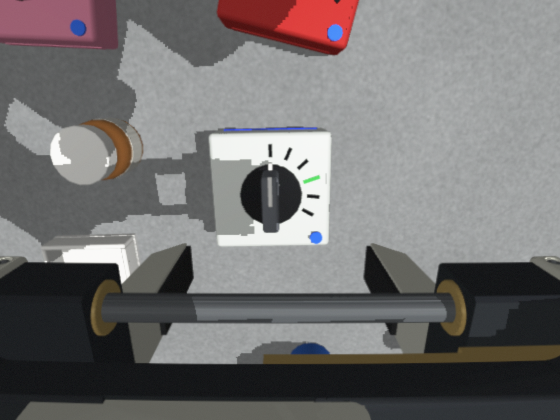

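The picture shows the knob's bar at (270,198), the green tick at (312,179) and the bottle's top at (310,350). The knob axis is at (0.4674, -0.2918) and the bar is turned -0.032 rad.

Run:
```python
from h import *
Y=np.load("scene0.npz")["X"].reshape(-1,3)
m=(Y[:,2]>.095)&(Y[:,2]<.3)&(np.hypot(Y[:,0]-.4674,Y[:,1]+.2968)<.3);Q=Y[m];r=np.hypot(Q[:,0]-.4674,Q[:,1]+.2968);i=r.argmin();print(Q[i],r[i],np.median(Q,0))
plan([.4674,-.2918,.238],np.pi-.032)
```

```text
[ 0.47528831 -0.09752296  0.09828587] 0.19943310528952704 [ 0.70367223 -0.25654955  0.11006741]
t 10.17 pos [ 0.4713 -0.2874  0.3619] rot [ 3.141 -0.     3.092] q6 -2.21 | d [  3.7  -4.7 123.9] turn -0.017589708824970796
```

Clear all round. Descend and grip.

```bash
python3 -m crank '[[1,3.7,-4.7,40,-0.018],[1,3.7,-4.7,80,-0.018],[1,3.7,-4.7,110,-0.018],[1,3.7,-4.7,124,-0.018],[1,3.7,-4.7,124,-0.018],[-1,3.7,-4.7,124,-0.018],[-1,3.7,-4.7,124,-0.018],[-1,3.7,-4.7,124,-0.018],[-1,3.7,-4.7,124,-0.018],[-1,3.7,-4.7,124,-0.018],[-1,3.7,-4.7,124,-0.018],[-1,3.7,-4.7,124,-0.018]]' 45
python3 -m crank '[[-1,0,0,0,0],[-1,0,0,0,0],[-1,0,0,0,0],[-1,0,0,0,0],[-1,0,0,0,0],[-1,0,0,0,0],[-1,0,0,0,0],[-1,0,0,0,0],[-1,0,0,0,0],[-1,0,0,0,0],[-1,0,0,0,0],[-1,0,0,0,0]]'
python3 - <<'E'
from h import *
plan([.4674,-.2918,.238],np.pi-.032)
E
```

```text
time: 11.17
tool_pos: [0.4671, -0.2919, 0.2376]
tool_rot: [-3.141, 0.0, 3.11]
contact_force: [-0.3, -0.9, -0.7]
opening: 0.0497
grip_force: 0.0
time: 12.17
tool_pos: [0.467, -0.2925, 0.2372]
tool_rot: [-3.14, 0.0, 3.11]
contact_force: [-2.1, -4.7, -2.5]
opening: 0.0138
grip_force: 45.0
t 12.17 pos [ 0.467  -0.2925  0.2372] rot [-3.14  0.    3.11] q6 -2.24 | d [-0.3  0.7 -0.8] turn 9.000790100399669e-05
```

```bash
python3 -m crank '[[-1,0,0,0,0.1],[-1,0,0,0,0.2],[-1,0,0,0,0.3],[-1,0,0,0,0.4],[-1,0,0,0,0.5],[-1,0,0,0,0.6],[-1,0,0,0,0.7],[-1,0,0,0,0.8],[-1,0,0,0,0.9],[-1,0,0,0,1.0],[-1,0,0,0,1.1],[-1,0,0,0,1.1]]' 55
python3 - <<'E'
from h import *
plan([.4674,-.2918,.238],np.pi-.032-1.257);s=telemetry.observe();print(s["torque"],s["contact_force"])
E
```

```text
time: 13.17
tool_pos: [0.4676, -0.2915, 0.2372]
tool_rot: [3.14, 0.0, 2.006]
contact_force: [4.3, 0.5, -1.9]
opening: 0.0135
grip_force: 55.0
t 13.17 pos [ 0.4676 -0.2915  0.2372] rot [3.14  0.    2.006] q6 -1.13 | d [-0.1 -0.3 -0.8] turn 0.15367499036851373
[-3.93941953e-04 -7.28144122e-01  1.27892614e-01] [ 4.31904821  0.4778883  -1.90558491]
```

```bash
python3 -m crank '[[-1,0,0,0,0.05],[-1,0,0,0,0.1],[-1,0,0,0,0.13],[-1,0,0,0,0.154],[-1,0,0,0,0.154],[-1,0,0,0,0.154]]'
python3 wl.py w3
python3 - <<'E'
from h import *
s=telemetry.observe();print(s["tool_rot"],s["torque"])
p=cv2.imread("pics/w3.png");p2,d,c=cam("scene")
a=p[100:420,130:450];b=cv2.resize(p2[180:300,150:350,::-1],(400,240));b2=cv2.resize(p2[150:250,330:430,::-1],(300,300));
im=np.zeros((560,740,3),np.uint8);im[:320,:320]=a;im[:240,330:730]=b;im[250:550,330:630]=b2;cv2.imwrite("pics/v5.png",im)
z=np.load("w3.npz");X=z["X"].reshape(-1,3)
m=(np.hypot(X[:,0]-.4674,X[:,1]+.2918)<.03)&(X[:,2]>.06)&(X[:,2]<.092);Y=X[m];print(m.sum())
if m.sum()>20:
    print(cv2.minAreaRect((Y[:,:2]*1000).astype(np.float32)),Y.mean(0))
E
```

```text
time: 13.67
tool_pos: [0.4678, -0.2915, 0.2372]
tool_rot: [3.14, 0.0, 1.859]
contact_force: [4.3, -0.0, -3.1]
opening: 0.0136
grip_force: 55.0
[3.13967228e+00 2.99004539e-04 1.85928839e+00] [ 0.02866318 -0.87280291  0.10402235]
3757
((471.5393371582031, -287.55487060546875), (42.387115478515625, 46.313724517822266), 44.044498443603516) [ 0.46474527 -0.28060485  0.08100923]
```

View pics/v5.png

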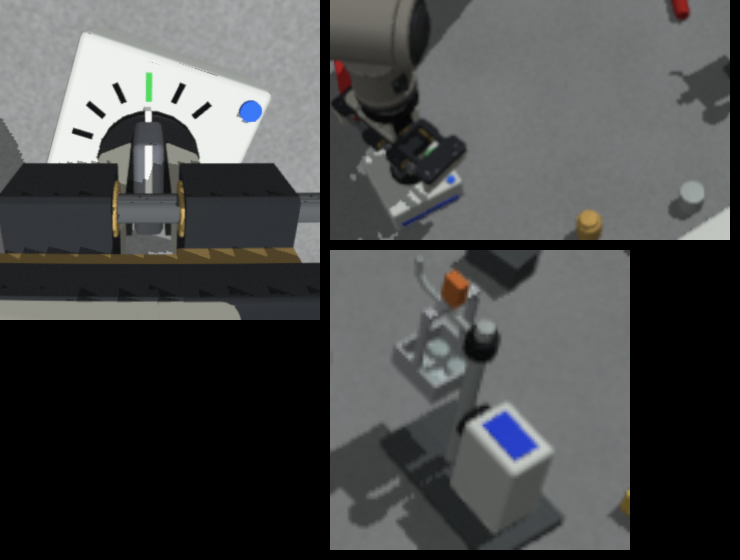

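The pointer at (148,115) lines up with the green tick at (149,87), the gripper is holding the bar, and the carrier still hangs on the hook.

```bash
python3 -c "
from cell import ticket
print(ticket.hand_in())"
```

```text
the job is handed in; nothing more can be done
None
```

The carrier hangs released on the scan station's hook, the gripper is holding the selector's knob at its third click stop (about 1.25 rad, pointer on the green tick), and the job was handed in at about 14 s; no verdict was returned.

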